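Prime the dosing line with the hand pump

ROBOT

A 6-joint arm with a two-finger parallel gripper is mounted at the origin on the work surface. World frame = base frame: x ahead of the robot, y to its left, z up, the work surface at z = 0. Lengths are in m, angles in rad, forces in N, time in s.
With the tool pointing down it reaches from about 0.325 to 0.775 m from the base axis. Payload 9.3 kg.
Tool frame: the origin (TCP) lies on the mounting face of the last link; the fingertips stand 173 mm ahead of it and the grasp point (between the pads) lies 155 mm ahead of it; x points along the fingers, z is the direction in which the jaws open and shut, and the axes are right-handed (so a half turn about x gives the same grasp; the last joint's range is limited). The gripper opens to 85 mm and grips with 20 to 120 N. Pads are 22 mm wide; open, the fingers measure 114 mm over their backs; the gripper's body (76 mm by 85 mm) begins 54 mm behind the grasp point. The pads swing forward as they close: fully open they stand 13 mm farther back than shut.
Start: joints at [-1.474, 0.259, 0.021, 1.334, 0, 1.418], TCP at [0.136, -0.533, 0.405] pointing down, gripper open.
Joint ranges: [-3.04, 3.04], [-0.91, 1.82], [-1.04, 1.36], [-1.92, 1.95], [-1.52, 1.45], [-3.14, 3.14]. Speed limits (rad/s): [2.22, 2.22, 2.79, 3.14, 3.14, 3.14].

INTERFACE

Orientations are given as a unit quaternion [x, y, z, w].
In Python, from rig import read_state, grab_frame, finish_job gives the robot as it stands.
- The arm moves only by the tool play_rows, never from a script. Its argument "motion" is one flat list of numbers, 5 for each row, row after row: the opening, from 0 (shut) to 1 (fully open), then the shift along the tool's x, y, z in m, then the turn about the tool's x in degrees. In form: [jaw, dx, dy, dz, yaw, jaw, dx, dy, dz, yaw, ...]. A call has 1 to 10 rows; each row is the pose to reach, as a shift and turn from the pose commanded when the call began, along the tool's axes at that moment; what a row does not reach only later rows make up. A row lasts 1/8 s, in which the tool goes at most 62.5 mm and 10.7 degrees, less where a joint would pass 70% of its speed; a pose out of reach is approached as far as the arm can. A call with a gripper value outside its range is refused whole. The fingers move at their own pace and stop on an object; "squeeze" is the grip in N (left out, the last holds). Time passes only in rows, so rows that repeat a pose let the fingers close. It gives the time, the measured TCP pose, the force and the opening at its end, in the units of the state.
- read_state(): the state, without advancing time (a new reading comes with each control period).
- grab_frame(name): name is "scene" or "top"; returns a dict with "img" (480x640x3 uint8, red, green, blue), "depth" (480x640 float32, m along the optical axis (not along the pixel's ray), 0 where there is no reading), "fx", "fy", "cx", "cy" (pixels), "R" (3x3) and "t" (3): a world point X has camera coordinates R X + t. Camera axes: x right, y down, z forward; pixel columns grow to the right and rows downward; lengths in m; the calibration is good to about 2 mm. A picture is of the moment at which its call begins.
- finish_job(): hands the job in, once; it reports no verdict.
The state is a dict: "clock": time; "q": joint angles; "qvel": joint speeds; "joint_efforts": joint torques, N m; "eef_pos": TCP position; "tcp_rot": TCP orientation; "ft_force": force on the tool from outside, world axes, zero at the start; "wrist_torque": the same for the moment, N m; "finger_gap": finger opening in m.
Only numpy, scipy, OpenCV 4.12 (cv2) and the standard library are available. Lean on these libraries where they do the work, as an engineer would, in place of code of your own. Each camera call takes 0.05 s, during which the arm holds its last target. There are 200 camera calls.

TASK

Open the outlet valve fully by swinging its lever along the pipe, then crank the hand pump clockwise until the handle arrives at the park stud for the second time, and let go with the crank arm over the stud. Crank at an even pace of about one turn in five to ten seconds without stopping on the way, holding the crank through the heavy stroke so that it does not snap ahead, and do not shove or drag the pump on its rubber feet. Leave the things standing and lying around the pump and the valve where they are.

Things in the scene. Friction and masses are not known exactly. Their poses are not given: they have to be found in the camera images.
- stand: Pump's stand: steel plate 340 x 300 x 20 mm flat on the bench; origin under its centre, x along 340. The pump (casing 150 x 130 mm) is bolted on in slotted holes: its upright crank shaft is up to 25 mm off the plate's centre in x and in y, the pump turned up to 0.25 rad on the plate. It stands on rubber feet: 8 N sideways on the crank or casing makes it give 1 mm that way.
- crank (a joint): Crank angle, rad, about the upright shaft, growing clockwise from above over many turns: 0 with the arm over the park stud (thin ball-topped stud on the casing), 6.28 and 12.57 at the next passes; starts at 0.5 to 2.0. Turns with 1.5 N at the handle, but 3.1 to 3.6 (9.4 to 9.9) takes up to 14 N as a cam pushes a sprung plunger; to 4.1 (10.4) it pushes ahead, up to 10 N. Else stays put.
- grip (a point): Centre of the crank's handle: upright black cylinder 26 mm across, 50 mm high, spinning freely on its pin, so a hand holding it from above need not turn. 205 mm above the bench. 25 mm below this point is a 24 mm square block clamped in the slotted crank arm: the handle's distance from the shaft is set anew each time, 68 to 82 mm.
- pace: Pace wheel: aluminium ring 142 mm across with three spokes, round the crank shaft under the arm, 148 mm above the bench; origin on the ring's midline. An oil drag carries it round: it takes up the crank's turning speed with a lag of 1 s and so shows the mean pace; a pause of a fraction of a second hardly slows it.
- sway_x (a joint): How far the pump has given on its rubber feet along its own x (from the shaft to the plunger barrel), m; 0 at rest, 8 N a millimetre. More than 3 mm is too much.
- casing (a joint): The same along the pump's own y, m; 0 at rest, 8 N a millimetre. More than 3 mm is too much.
- valve (a joint): Outlet valve lever, rad: 0 shut (lever across the brass pipe), 1.57 fully open (lever along the pipe, at its stop). Grows counter-clockwise from above about the upright line through valve_pivot; starts at 0 to 0.2; 3.5 N at the tab turns it, and it stays where left.
- valve_pivot (a point): Point on the valve lever's upright turning axis, 113 mm above the bench, over the middle of a brass valve in a 180 mm length of brass pipe on a small foot.
- valve_tab (a point): Centre of the upright grey tab at the end of the flat valve lever, 100 mm from the pivot, 113 mm above the bench; the tab is 22 mm along the lever, 14 mm across it, and stands from 96 to 130 mm above the bench. The lever itself is 18 mm wide, 6 mm thick.
- jar: Small jar on the stand plate (38 mm across, 55 mm high), bystander; origin at its underside.
- spanner: Spanner lying on the stand plate, 140 mm long, bystander; origin at its underside.
- reagent: Reagent bottle, 64 mm across, 140 mm high, bystander; origin at its underside.
- beaker: Glass beaker, 76 mm across, 95 mm high, bystander; origin at its underside.
- probe: Measuring probe lying on the bench, 170 mm long, bystander; origin at its underside.
There are look-alikes about, which are no part of the job. What is shaped like the part that bears valve but turquoise is not meant.

How it is judged:
By the outcome, as a careful person would: the job done as asked, in the order asked, and still so for the second after the job is handed in, with the robot touching nothing.
It also fails if it takes over 72 s, if anything falls off the work surface, if the arm or the gripper's body presses on something with over 40 N, if the wrist force passes 120 N, or if a joint passes its speed limit or range.

## Working session

There is one attempt and no reset: what is moved stays moved. The work goes in short steps, Python scripts to look and compute and a tool call to move; the robot and the scene stay as the last step left them, time stands still between calls to the robot, and variables do not carry over. Pictures are saved under pics/ and viewed, about 8 in all and at most 12, crops included, and the job is handed in when it is done.

Besides the shell and the picture viewer there is one more tool, called after "Request:" as a command line: name --argument value ..., lists and objects as JSON in quotes. play_rows: Moves the arm, as the interface text tells. Its arguments: {"type":"object","properties":{"motion":{"type":"array","items":{"type":"number"}},"squeeze":{"type":"number"}},"required":["motion"]}

```bash
ls; mkdir -p pics; python3 - <<'E'
from rig import *
import cv2,numpy as np,pickle
s=read_state();print({k:np.round(v,3).tolist() for k,v in s.items()})
for n in("scene","top"):
    f=grab_frame(n);pickle.dump(f,open(n+".pkl","wb"));cv2.imwrite(f"pics/{n}0.png",f["img"][:,:,::-1]);print(n,f["fx"],f["cx"],f["cy"],f["R"].round(3).tolist(),f["t"].round(3).tolist())
E
```

```text
pics
{'clock': 0.0, 'q': [-1.474, 0.259, 0.021, 1.334, -0.0, 1.418], 'qvel': [-0.002, 0.001, 0.0, -0.004, 0.0, -0.0], 'joint_efforts': [-0.001, -55.564, 34.453, 0.014, -0.0, -0.0], 'eef_pos': [0.136, -0.533, 0.404], 'tcp_rot': [0.434, 0.559, -0.433, 0.558], 'ft_force': [0.424, -1.101, -0.291], 'wrist_torque': [0.03, 0.047, -0.022], 'finger_gap': 0.085}
scene 606.4252220542384 320.6185184759761 239.89257658065327 [[0.644, 0.765, 0.001], [0.542, -0.456, -0.706], [-0.54, 0.455, -0.708]] [-0.346, -0.179, 1.896]
top 572.3391540087798 314.91571641469005 237.83055998328953 [[0.018, -1.0, -0.015], [-0.998, -0.017, -0.053], [0.053, 0.016, -0.998]] [-0.008, 0.566, 1.408]
```

View pics/top0.png

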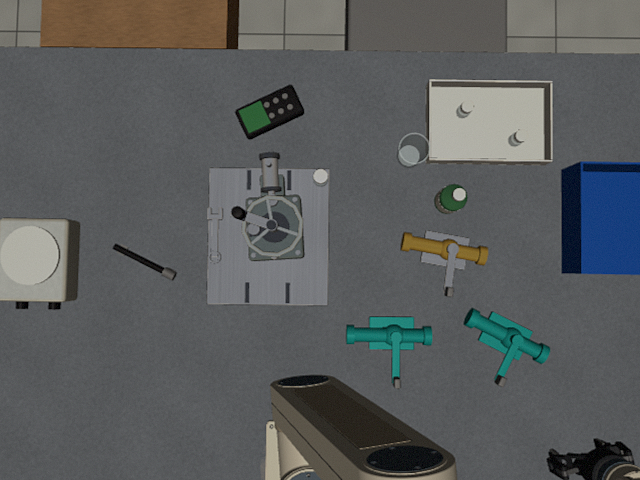

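View pics/scene0.png

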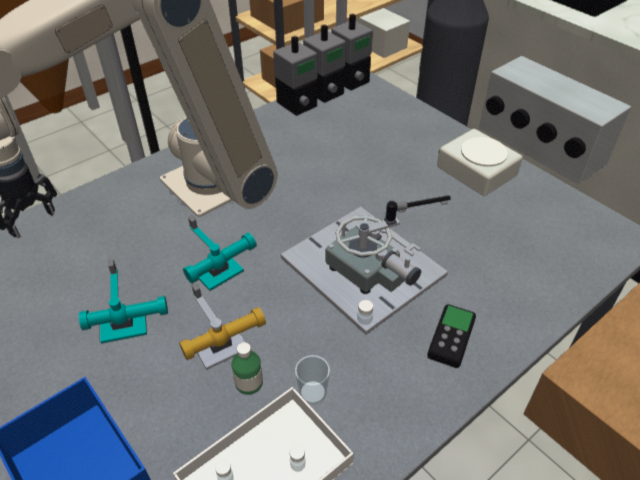

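The top view shows the brass valve at (453,247) with its tab at (449,291). The two turquoise valves at (395,335) and (513,335) are look-alikes and are not meant. The pump shaft is near (272,226) and the handle near (238,212). I'll confirm these in one enlarged crop of each.

```bash
cat > h.py <<'E'
import numpy as np,pickle,cv2
def load(n): return pickle.load(open(n+".pkl","rb"))
def at_z(f,u,v,z):
    d=f["R"].T@np.array([(u-f["cx"])/f["fx"],(v-f["cy"])/f["fy"],1]);c=-f["R"].T@f["t"]
    return c+d*(z-c[2])/d[2]
def cloud(f):
    v,u=np.mgrid[:480,:640];d=f["depth"]
    P=np.stack([(u-f["cx"])/f["fx"]*d,(v-f["cy"])/f["fy"]*d,d],-1)-f["t"]
    return P@f["R"]
def proj(f,X):
    p=f["R"]@np.array(X)+f["t"];return f["fx"]*p[0]/p[2]+f["cx"],f["fy"]*p[1]/p[2]+f["cy"]
E
python3 - <<'E'
from h import *
f=load("top");i=f["img"][:,:,::-1]
a=cv2.resize(i[155:295,200:340],(560,560),interpolation=cv2.INTER_CUBIC)
b=cv2.resize(i[220:310,400:500],None,fx=4,fy=4,interpolation=cv2.INTER_CUBIC)
cv2.imwrite("pics/a.png",a)
s=load("scene")["img"][:,:,::-1]
c=cv2.resize(s[190:300,320:460],(560,440),interpolation=cv2.INTER_CUBIC)
W=np.zeros((560,800,3),np.uint8);W[:360,:400]=b;c=cv2.resize(c,(400,314));W[:314,400:]=c;cv2.imwrite("pics/b.png",W)
P=cloud(f)
for n,(u,v) in dict(tab=(449,291),piv=(453,247),shaft=(272,226),handle=(238,212),jar=(321,177),bottle=(459,195),beaker=(413,150)).items(): print(n,P[v,u].round(3))
# handle top
m=(P[...,2]>.19)&(P[...,2]<.245);m[:,:200]=0;m[:,340:]=0;m[300:]=0;m[:150]=0
print("high pts",m.sum(),P[m].mean(0).round(4),P[m].min(0).round(3),P[m].max(0).round(3))
E
```

```text
tab [ 0.445 -0.306  0.13 ]
piv [ 0.546 -0.322  0.096]
shaft [0.582 0.094 0.182]
handle [0.607 0.162 0.229]
jar [ 0.71  -0.011  0.074]
bottle [ 0.663 -0.326  0.139]
beaker [ 0.792 -0.241  0.006]
high pts 145 [0.6074 0.1638 0.2254] [0.596 0.153 0.19 ] [0.62  0.178 0.236]
```

View pics/a.png

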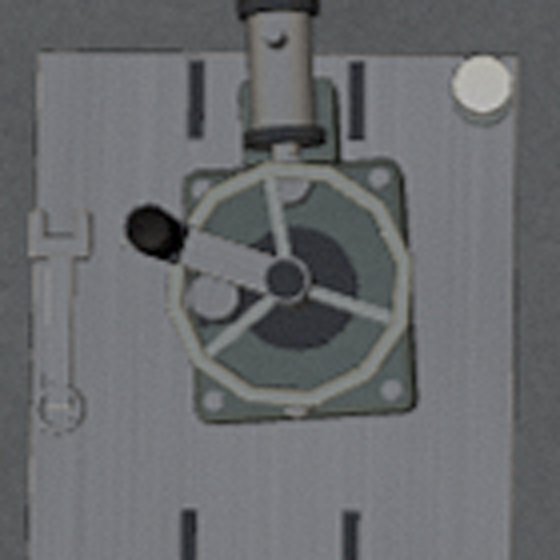

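View pics/b.png

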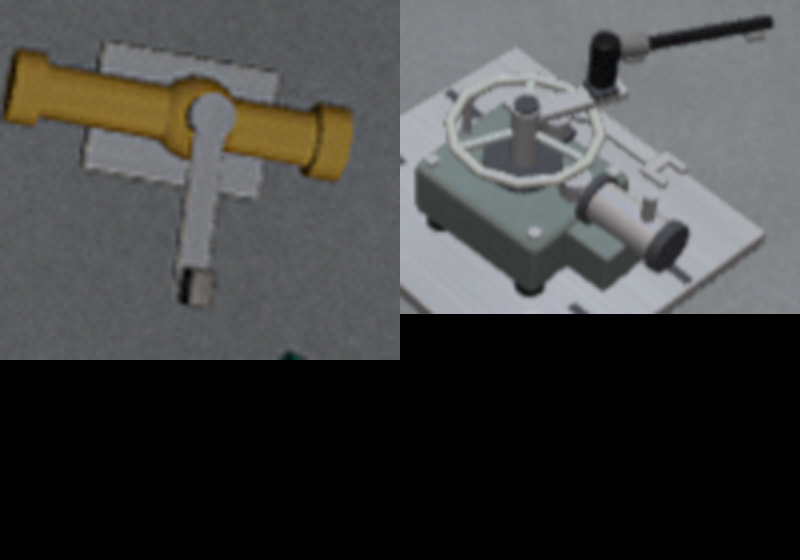

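The crops confirm the brass valve: its grey lever points to −x, and its tab is at crop-b (197,287). On the pump, the handle is at crop-a (152,228) and the hub at (287,280). A small ball is at (295,410), on the −x side opposite the plunger, and is probably the park stud. Next I'll measure these precisely with both cameras.

```bash
python3 - <<'E'
from h import *
from scipy.optimize import least_squares
def circ(p):
    r=least_squares(lambda q:np.hypot(p[:,0]-q[0],p[:,1]-q[1])-q[2],[*p.mean(0)[:2],.065],loss='soft_l1',f_scale=.002);return r.x.round(4),len(p)
for n in("top","scene"):
    f=load(n);P=cloud(f);X=P.reshape(-1,3);I=f["img"].reshape(-1,3).astype(int)
    print("==",n)
    d=np.hypot(X[:,0]-.578,X[:,1]-.092)
    m=(abs(X[:,2]-.151)<.007)&(d<.078)&(d>.052);print("ring",circ(X[m]),X[m][:,2].mean().round(4))
    m=(d<.022)&(X[:,2]>.17);print("shaft top",X[m].mean(0).round(4),m.sum(),X[m].max(0).round(4))
    m=(np.hypot(X[:,0]-.608,X[:,1]-.163)<.03)&(X[:,2]>.222);t=X[m];print("handle top mean/mid",t.mean(0).round(4),((t.max(0)+t.min(0))/2).round(4),m.sum(),(t.max(0)-t.min(0)).round(4))
    # valve
    m=(np.hypot(X[:,0]-.445,X[:,1]+.306)<.03)&(X[:,2]>.121);t=X[m];print("tab",t.mean(0).round(4),((t.max(0)+t.min(0))/2).round(4),m.sum())
    m=(np.hypot(X[:,0]-.546,X[:,1]+.318)<.12)&(I[:,0]-I[:,2]>50)&(X[:,2]>.03)&(X[:,2]<.11);t=X[m];vx,vy,a,b=cv2.fitLine(t[:,:2].astype(np.float32),cv2.DIST_HUBER,0,.01,.01).ravel();print("pipe",t.mean(0).round(4),(t.max(0)+t.min(0))[:2]/2,"dir",vx,vy,np.degrees(np.arctan2(vy,vx)))
    m=(abs(X[:,2]-.0195)<.006)&(abs(X[:,0]-.585)<.22)&(abs(X[:,1]-.09)<.22);print("plate",cv2.minAreaRect(X[m][:,:2].astype(np.float32)))
    # tall stuff near casing -x side
    g=(X[:,0]<.53)&(X[:,0]>.47)&(abs(X[:,1]-.09)<.06)&(X[:,2]>.115)&(X[:,2]<.143);print("stud?",X[g].round(3)[:25].tolist())
f=load("top");g=load("scene")
a=cv2.resize(f["img"][240:270,255:295,::-1],(400,300),interpolation=cv2.INTER_CUBIC)
u,v=map(int,proj(g,(.505,.088,.13)));print(u,v)
b=cv2.resize(g["img"][v-30:v+30,u-40:u+40,::-1],(400,300),interpolation=cv2.INTER_CUBIC)
cv2.imwrite("pics/c.png",np.hstack([a,b]))
E
```

```text
== top
ring (array([0.5853, 0.0965, 0.0643]), 750) 0.1521
shaft top [0.5857 0.097  0.1793] 108 [0.5981 0.1124 0.1873]
handle top mean/mid [0.6084 0.1653 0.23  ] [0.6085 0.1653 0.2297] 117 [0.0241 0.0247 0.012 ]
tab [ 0.444  -0.3067  0.13  ] [ 0.4437 -0.3066  0.1286] 62
pipe [ 0.5437 -0.3065  0.0681] [ 0.54383663 -0.30780461] dir 0.16246049 0.9867151 80.65025
plate ((0.5703935623168945, 0.11957325041294098), (0.339939683675766, 0.3005402982234955), 0.6119903326034546)
stud? [[0.517, 0.089, 0.142], [0.513, 0.096, 0.14], [0.513, 0.091, 0.141], [0.513, 0.087, 0.142], [0.51, 0.091, 0.141]]
== scene
ring (array([0.5858, 0.0971, 0.0644]), 506) 0.1523
shaft top [0.5869 0.096  0.1791] 78 [0.5993 0.1112 0.1856]
handle top mean/mid [0.6105 0.1644 0.2296] [0.6083 0.1661 0.2298] 80 [0.0285 0.026  0.0155]
tab [ 0.4459 -0.307   0.1294] [ 0.4415 -0.3068  0.1291] 54
pipe [ 0.5528 -0.3108  0.0657] [ 0.54941074 -0.30691882] dir 0.14596044 0.9892904 81.60709
plate ((0.568096935749054, 0.12169413268566132), (0.347368448972702, 0.3085426688194275), 0.263875275850296)
stud? [[0.521, 0.096, 0.142], [0.52, 0.094, 0.139], [0.521, 0.096, 0.139], [0.518, 0.092, 0.135], [0.521, 0.092, 0.137], [0.52, 0.09, 0.134], [0.52, 0.094, 0.131], [0.52, 0.087, 0.132], [0.518, 0.092, 0.128], [0.518, 0.095, 0.126], [0.517, 0.09, 0.124], [0.52, 0.091, 0.126], [0.519, 0.095, 0.123], [0.52, 0.087, 0.125], [0.521, 0.09, 0.124], [0.516, 0.098, 0.115], [0.519, 0.088, 0.121], [0.517, 0.093, 0.116], [0.519, 0.095, 0.116]]
338 225
```

View pics/c.png

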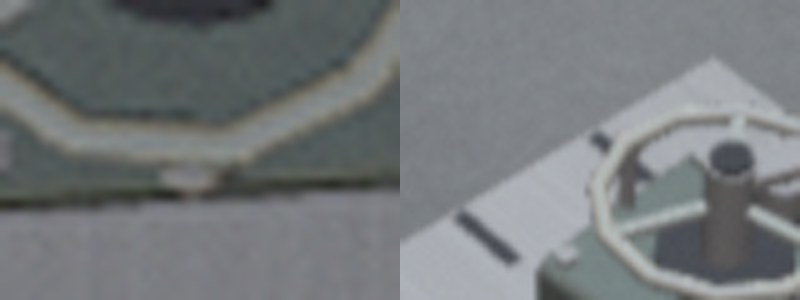

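The crop shows the ball at top-view pixel (274,258). That puts the stud at azimuth 184° from the shaft, exactly opposite the plunger, which fits the pump's turn of about 4°. The handle's radius is about 72.5 mm and the crank angle about 1.97 rad. Next I'll work out the valve pivot and the first move.

```bash
cat >> h.py <<'E'
from scipy.spatial.transform import Rotation as Ro
E
python3 - <<'E'
from h import *
from rig import read_state
f=load("top");g=load("scene")
p=at_z(f,453,248.25,.116);t=at_z(f,449.2,291.7,.130);print("piv",p,"tab",t,np.hypot(*(t-p)[:2]),np.degrees(np.arctan2(*(t-p)[1::-1])))
tab=np.array([.444,-.3067])
a=np.arctan2(*(tab-p[:2])[::-1]);print("lever az",np.degrees(a))
e=[at_z(f,407.2,242.2,.06),at_z(f,483.5,255.5,.06)];print("pipe az",e,np.degrees(np.arctan2(*(e[1]-e[0])[1::-1])))
P=cloud(f);m=(P[...,2]>.108)&(P[...,2]<.12)&(np.hypot(P[...,0]-.5,P[...,1]+.315)<.075);t=P[m][:,:2].astype(np.float32);l=cv2.fitLine(t,cv2.DIST_HUBER,0,.01,.01).ravel();print("lever line",l,np.degrees(np.arctan2(-l[1],-l[0])),t.min(0),t.max(0))
s=read_state();R=Ro.from_quat(s["tcp_rot"]).as_matrix();print(R.round(3),s["eef_pos"])
E
```

```text
piv [ 0.54251188 -0.31789884  0.116     ] tab [ 0.44335141 -0.30664479  0.13      ] 0.09979705265286294 173.52501621725654
lever az 173.51444984744975
pipe az [array([ 0.55735651, -0.22089284,  0.06      ]), array([ 0.52858037, -0.40326929,  0.06      ])] -98.9664534537744
lever line [ 0.99816126 -0.06061405  0.44438657 -0.30103093] 176.52493 [ 0.43511048 -0.303237  ] [ 0.45331535 -0.3002653 ]
[[-0.     0.969  0.247]
 [ 0.001  0.247 -0.969]
 [-1.     0.    -0.001]] [ 0.13595699 -0.53290576  0.40411841]
```

Request:
play_rows --motion '[0.5,0.02,0.05,-0.02,5,0.5,0.03,0.1,-0.04,10,0.5,0.04,0.15,-0.06,15,0.5,0.04,0.2,-0.08,20.8,0.5,0.04,0.255,-0.103,20.8,0.5,0.04,0.305,-0.123,20.8,0.5,0.04,0.354,-0.143,20.8,0.5,0.04,0.354,-0.143,20.8,0.5,0.04,0.354,-0.143,20.8]' --squeeze 30

```text
clock: 1.23
eef_pos: [0.4436, -0.3068, 0.3643]
tcp_rot: [-0.527, -0.471, 0.527, -0.471]
ft_force: [-0.3, -0.1, -0.2]
finger_gap: 0.0428
```

Request:
play_rows --motion '[0.5,0.05,0,0,0,0.5,0.091,0,0,0,0.5,0.091,0,0,0,0.1,0.091,0,0,0,0.1,0.091,0,0,0,0.1,0.091,0,0,0,0.1,0.091,0,0,0,0.1,0.091,0,0,0]'

```text
clock: 2.22
eef_pos: [0.4437, -0.3074, 0.2756]
tcp_rot: [-0.527, -0.47, 0.528, -0.472]
ft_force: [-2.2, -1.8, 7.1]
finger_gap: 0.0135
```

```bash
python3 - <<'E'
from h import *
from rig import read_state
s=read_state();R=Ro.from_quat(s["tcp_rot"]).as_matrix();print(R.round(3),s["eef_pos"],s["ft_force"],s["finger_gap"])
piv=np.array([.5425,-.3179])
c=np.array([.4436,-.3068])
a0=np.arctan2(*(c-piv)[::-1]);r=np.hypot(*(c-piv));print(np.degrees(a0),r)
for d in range(8,97,8):
    a=a0+np.radians(d);w=piv+.1*np.array([np.cos(a),np.sin(a)])-c
    print(d,(R[:2].T@w).round(4))
for d in (87.5,89):
    a=a0+np.radians(d);w=piv+.1*np.array([np.cos(a),np.sin(a)])-c
    print(d,(R[:2].T@w).round(4))
E
```

```text
[[ 0.002  0.994 -0.113]
 [-0.003 -0.113 -0.994]
 [-1.     0.002  0.003]] [ 0.44372969 -0.30737567  0.27559398] [-2.24622691 -1.77162741  7.05728876] 0.013513034093283681
173.59623107255734 0.09952095256778845
8 [0.     0.0005 0.0139]
16 [0.0001 0.0034 0.0276]
24 [0.0001 0.0082 0.0407]
32 [0.0002 0.0148 0.053 ]
40 [0.0002 0.023  0.0642]
48 [0.0003 0.0327 0.0743]
56 [0.0003 0.0437 0.0828]
64 [0.0004 0.0558 0.0898]
72 [0.0004 0.0688 0.095 ]
80 [0.0004 0.0823 0.0983]
88 [0.0005 0.0962 0.0998]
96 [0.0005 0.1101 0.0993]
87.5 [0.0005 0.0953 0.0997]
89 [0.0005 0.098  0.0998]
```

Request:
play_rows --motion '[0.1,-0.002,0.0005,0.014,-8,0.1,-0.002,0.0035,0.0275,-16,0.1,-0.002,0.008,0.041,-24,0.1,-0.002,0.015,0.053,-32,0.1,-0.002,0.023,0.064,-40,0.1,-0.002,0.0325,0.0745,-48,0.1,-0.002,0.0435,0.083,-56,0.1,-0.002,0.056,0.09,-64,0.1,-0.002,0.069,0.095,-72,0.1,-0.002,0.082,0.0985,-80]'

```text
clock: 3.48
eef_pos: [0.514, -0.4141, 0.2758]
tcp_rot: [0.1, 0.7, -0.1, 0.7]
ft_force: [-0.5, 2.5, -3.9]
finger_gap: 0.0136
```

Request:
play_rows --motion '[0.1,0,0.0005,0.009,-5,0.1,0,0.001,0.013,-7.5,0.1,0,0.0013,0.0155,-9,0.1,0,0.0015,0.0175,-10,0.1,0,0.0015,0.0175,-10]'

```text
clock: 4.1
eef_pos: [0.5279, -0.4171, 0.2757]
tcp_rot: [0.042, 0.709, -0.041, 0.703]
ft_force: [-23.2, 3.2, 4.7]
finger_gap: 0.0136
```

```bash
python3 - <<'E'
from h import *
from rig import read_state
s=read_state();R=Ro.from_quat(s["tcp_rot"]).as_matrix();d=s["eef_pos"][:2]-np.array([.5425,-.3179])
print(R.round(3),s["eef_pos"],s["ft_force"],s["finger_gap"],np.hypot(*d),np.degrees(np.arctan2(*d[::-1])))
E
```

```text
[[-0.009  0.116  0.993]
 [ 0.002  0.993 -0.116]
 [-1.     0.001 -0.009]] [ 0.52791712 -0.41708879  0.27571347] [-23.21164841   3.19845255   4.73271961] 0.013642005410966588 0.10025505824533928 -98.36378795766157
```

Request:
play_rows --motion '[0.5,0,0,0,0,0.5,0,0,0,0,0.5,0,0,0,0,0.5,-0.04,0,0,0,0.5,-0.1,0,0,0,0.5,-0.15,0,0,0,0.5,-0.195,0.05,0,0,0.6,-0.195,0.11,0,0,0.6,-0.195,0.17,0,0,0.6,-0.195,0.23,0,0]' --squeeze 80

```text
clock: 5.35
eef_pos: [0.5571, -0.1869, 0.4712]
tcp_rot: [0.04, 0.706, -0.04, 0.706]
ft_force: [0.4, 0.3, -0.3]
finger_gap: 0.0512
```

Request:
play_rows --motion '[0.6,0,0.06,0.002,-1,0.6,0,0.12,0.004,-2,0.6,0,0.18,0.006,-3,0.6,0,0.24,0.008,-4,0.6,0,0.3,0.01,-5,0.6,0,0.358,0.012,-6.7,0.6,0,0.358,0.012,-6.7,0.6,0,0.358,0.012,-6.7]'

```text
clock: 6.35
eef_pos: [0.6095, 0.1657, 0.4707]
tcp_rot: [-0.002, 0.707, 0.002, 0.707]
ft_force: [0.8, -1.0, -0.6]
finger_gap: 0.0513
```

```bash
python3 - <<'E'
from h import *
from rig import *
f=grab_frame("top");g=grab_frame("scene");pickle.dump(f,open("top1.pkl","wb"));pickle.dump(g,open("scene1.pkl","wb"))
a=cv2.resize(f["img"][220:310,400:500,::-1],(400,360),interpolation=cv2.INTER_CUBIC)
b=cv2.resize(g["img"][190:300,320:460,::-1],(400,314),interpolation=cv2.INTER_CUBIC)
W=np.zeros((600,800,3),np.uint8);W[:360,:400]=a;W[:314,400:]=b;cv2.imwrite("pics/d.png",W)
s=read_state();R=Ro.from_quat(s["tcp_rot"]).as_matrix();print(R.round(4),s["eef_pos"],s["ft_force"],s["finger_gap"],s["clock"],s["q"].__repr__())
X=cloud(f).reshape(-1,3)
m=(np.hypot(X[:,0]-.5425,X[:,1]+.318)<.13)&(X[:,2]>.122)&(X[:,2]<.135);t=X[m];print("tab",t.mean(0),m.sum())
d=t.mean(0)[:2]-[.5425,-.3179];print(np.degrees(np.arctan2(d[1],d[0])),np.hypot(*d))
E
```

```text
[[ 3.0e-04 -2.6e-03  1.0e+00]
 [-1.0e-04  1.0e+00  2.6e-03]
 [-1.0e+00 -1.0e-04  3.0e-04]] [0.60951698 0.1644699  0.47091885] [ 0.2887138  -0.18812902 -0.77056625] 0.05116120512855186 6.45 array([ 1.30778372e-01,  3.99292597e-01,  3.95290343e-01,  1.56647400e+00,
       -1.58052648e-04,  1.69898608e+00])
tab [ 0.54559595 -0.40269461  0.12921704] 69
-87.90899134314448 0.08485110812591261
```

View pics/d.png

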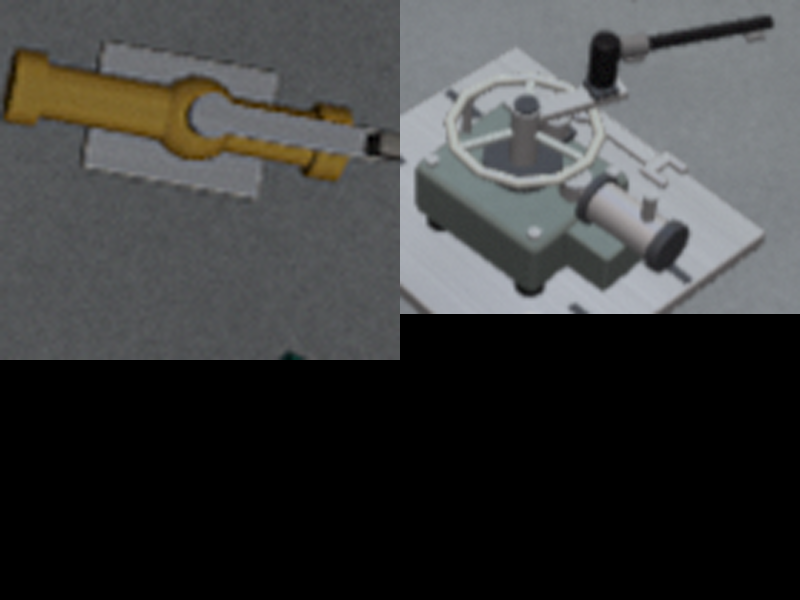

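The lever now lies along the pipe, with its tab at crop (380,143), and it was pushed onto its stop. Next I'll lower onto the handle and grip it.

Request:
play_rows --motion '[0.6,0.05,0.0005,-0.001,0,0.6,0.08,0.0005,-0.001,0,0.6,0.102,0.0005,-0.001,0,0.6,0.102,0.0005,-0.001,0,0.2,0.102,0.0005,-0.001,0,0.2,0.102,0.0005,-0.001,0,0.2,0.102,0.0005,-0.001,0,0.2,0.102,0.0005,-0.001,0]' --squeeze 60

```text
clock: 7.45
eef_pos: [0.6086, 0.1657, 0.3703]
tcp_rot: [-0.001, 0.706, 0.001, 0.708]
ft_force: [-0.3, -2.0, 7.3]
finger_gap: 0.0245
```

```bash
python3 - <<'E'
from h import *
from rig import *
s=read_state();print(s["eef_pos"].round(4),s["ft_force"].round(2),s["finger_gap"],s["clock"])
S=np.array([.5855,.0967]);c=np.array([.6085,.1655]) # commanded approx
az0=np.arctan2(*(c-S)[::-1]);print(np.degrees(az0),np.hypot(*(c-S)))
# table relative to shaft: r=.0725, world (dx,dy) at az
E
```

```text
[0.6086 0.1657 0.3703] [-0.33 -2.04  7.27] 0.024480871424412715 7.45
71.51509846130102 0.07254267709424572
```

```bash
cat > gen.py <<'E'
# usage: gen.py Sx Sy r cx cy theta0 [steps...]; prints rows (dy=world y, dz=world x)
import sys,numpy as np
from rig import read_state
Sx,Sy,r,cx,cy,th=map(float,sys.argv[1:7]);st=[float(x) for x in sys.argv[7:]] or [.1]*10
s=read_state();a=np.radians(184.2)-th;u=np.array([np.cos(a),np.sin(a)]);F=s["ft_force"][:2];p=s["eef_pos"][:2]
print("t",s["clock"],"pos",p.round(4),"F",F.round(1),"rad",(F@u).round(1),"tan_cw",(F@[u[1],-u[0]]).round(1),"gap",s["finger_gap"],"z",s["eef_pos"][2].round(4))
d=p-[Sx,Sy];print("meas theta",((np.radians(184.2)-np.arctan2(d[1],d[0]))%(2*np.pi)).round(3),"meas r",np.hypot(*d).round(4))
out=[]
for k in st:
    th+=k;a=np.radians(184.2)-th;out.append((round(Sy+r*np.sin(a)-cy,4),round(Sx+r*np.cos(a)-cx,4)))
print(", ".join(f"0.2, 0, {y}, {x}, 0" for y,x in out));print("next:",round(cx+out[-1][1],4),round(cy+out[-1][0],4),round(th,3))
E
python3 gen.py .5855 .0967 .0725 .6086 .1656 1.967 .05 .1 .1 .1 .1 .1 .1 .1 .1 .1
```

```text
t 7.45 pos [0.6086 0.1657] F [-0.3 -2. ] rad -2.0 tan_cw 0.3 gap 0.024480871424412715 z 0.3703
meas theta 1.968 meas r 0.0728
0.2, 0, -0.0014, 0.0033, 0, 0.2, 0, -0.0044, 0.0099, 0, 0.2, 0, -0.008, 0.0162, 0, 0.2, 0, -0.0122, 0.0221, 0, 0.2, 0, -0.017, 0.0275, 0, 0.2, 0, -0.0223, 0.0324, 0, 0.2, 0, -0.0281, 0.0368, 0, 0.2, 0, -0.0343, 0.0406, 0, 0.2, 0, -0.0408, 0.0437, 0, 0.2, 0, -0.0476, 0.0462, 0
next: 0.6548 0.118 2.917
```

Request:
play_rows --motion '[0.2,0,-0.0014,0.0033,0,0.2,0,-0.0044,0.0099,0,0.2,0,-0.008,0.0162,0,0.2,0,-0.0122,0.0221,0,0.2,0,-0.017,0.0275,0]'

```text
clock: 8.07
eef_pos: [0.636, 0.1489, 0.3703]
tcp_rot: [-0.001, 0.706, 0.001, 0.708]
ft_force: [-3.4, 0.4, 6.2]
finger_gap: 0.0245
```

```bash
python3 gen.py .5855 .0967 .0725 .6361 .1486 2.417 .1 .1 .1 .1 .1
```

```text
t 8.075 pos [0.636  0.1489] F [-3.4  0.4] rad -2.1 tan_cw -2.7 gap 0.024490764219901904 z 0.3703
meas theta 2.413 meas r 0.0727
0.2, 0, -0.0053, 0.0049, 0, 0.2, 0, -0.0111, 0.0093, 0, 0.2, 0, -0.0173, 0.0131, 0, 0.2, 0, -0.0238, 0.0162, 0, 0.2, 0, -0.0306, 0.0187, 0
next: 0.6548 0.118 2.917
```

Request:
play_rows --motion '[0.2,0,-0.0053,0.0049,0,0.2,0,-0.0111,0.0093,0,0.2,0,-0.0173,0.0131,0,0.2,0,-0.0238,0.0162,0,0.2,0,-0.0306,0.0187,0]'

```text
clock: 8.7
eef_pos: [0.6547, 0.1185, 0.3703]
tcp_rot: [-0.001, 0.707, 0.002, 0.708]
ft_force: [-3.2, -0.4, 7.5]
finger_gap: 0.0249
```

```bash
python3 gen.py .5855 .0967 .0725 .6548 .118 2.917 .1 .1 .1 .1 .1
```

```text
t 8.7 pos [0.6547 0.1185] F [-3.2 -0.4] rad -3.2 tan_cw -0.6 gap 0.024901982206861524 z 0.3703
meas theta 2.91 meas r 0.0725
0.2, 0, -0.007, 0.0018, 0, 0.2, 0, -0.0142, 0.0029, 0, 0.2, 0, -0.0215, 0.0032, 0, 0.2, 0, -0.0287, 0.0028, 0, 0.2, 0, -0.0359, 0.0017, 0
next: 0.6565 0.0821 3.417
```

Request:
play_rows --motion '[0.2,0,-0.007,0.0018,0,0.2,0,-0.0142,0.0029,0,0.2,0,-0.0215,0.0032,0,0.2,0,-0.0287,0.0028,0,0.2,0,-0.0359,0.0017,0]'

```text
clock: 9.32
eef_pos: [0.6566, 0.0841, 0.3703]
tcp_rot: [-0.0, 0.706, 0.004, 0.708]
ft_force: [-1.2, 13.2, 5.9]
finger_gap: 0.0248
```

```bash
python3 gen.py .5855 .0967 .0725 .6565 .0821 3.417 .1 .1 .1 .1 .1 .1
```

```text
t 9.325 pos [0.6566 0.0841] F [-1.2 13.2] rad -3.8 tan_cw -12.7 gap 0.024751668540555643 z 0.3703
meas theta 3.39 meas r 0.0722
0.2, 0, -0.007, -0.0018, 0, 0.2, 0, -0.0138, -0.0043, 0, 0.2, 0, -0.0203, -0.0074, 0, 0.2, 0, -0.0265, -0.0112, 0, 0.2, 0, -0.0322, -0.0156, 0, 0.2, 0, -0.0375, -0.0206, 0
next: 0.6359 0.0446 4.017
```

Request:
play_rows --motion '[0.2,0,-0.007,-0.0018,0,0.2,0,-0.0138,-0.0043,0,0.2,0,-0.0203,-0.0074,0,0.2,0,-0.0265,-0.0112,0,0.2,0,-0.0322,-0.0156,0,0.2,0,-0.0375,-0.0206,0]'

```text
clock: 10.07
eef_pos: [0.6358, 0.0448, 0.3703]
tcp_rot: [-0.001, 0.707, 0.001, 0.708]
ft_force: [-1.1, 2.6, 6.4]
finger_gap: 0.0248
```

```bash
python3 gen.py .5855 .0967 .0725 .6359 .0446 4.017
```

```text
t 10.075 pos [0.6358 0.0448] F [-1.1  2.6] rad -2.6 tan_cw -1.1 gap 0.024792971981990247 z 0.3703
meas theta 4.015 meas r 0.0723
0.2, 0, -0.0048, -0.0055, 0, 0.2, 0, -0.009, -0.0114, 0, 0.2, 0, -0.0126, -0.0177, 0, 0.2, 0, -0.0155, -0.0243, 0, 0.2, 0, -0.0178, -0.0312, 0, 0.2, 0, -0.0194, -0.0382, 0, 0.2, 0, -0.0202, -0.0454, 0, 0.2, 0, -0.0204, -0.0527, 0, 0.2, 0, -0.0198, -0.0599, 0, 0.2, 0, -0.0185, -0.067, 0
next: 0.5689 0.0261 5.017
```

Request:
play_rows --motion '[0.2,0,-0.0048,-0.0055,0,0.2,0,-0.009,-0.0114,0,0.2,0,-0.0126,-0.0177,0,0.2,0,-0.0155,-0.0243,0,0.2,0,-0.0178,-0.0312,0,0.2,0,-0.0194,-0.0382,0,0.2,0,-0.0202,-0.0454,0,0.2,0,-0.0204,-0.0527,0,0.2,0,-0.0198,-0.0599,0,0.2,0,-0.0185,-0.067,0]'

```text
clock: 11.32
eef_pos: [0.5696, 0.0263, 0.3703]
tcp_rot: [-0.001, 0.706, 0.001, 0.708]
ft_force: [1.0, 1.3, 6.8]
finger_gap: 0.0243
```

```bash
python3 gen.py .5855 .0967 .0722 .5689 .0261 5.017
```

```text
t 11.325 pos [0.5696 0.0263] F [1.  1.3] rad -1.5 tan_cw -0.7 gap 0.024301604895297983 z 0.3703
meas theta 5.008 meas r 0.0721
0.2, 0, 0.0023, -0.0069, 0, 0.2, 0, 0.005, -0.0136, 0, 0.2, 0, 0.0084, -0.02, 0, 0.2, 0, 0.0123, -0.026, 0, 0.2, 0, 0.0169, -0.0316, 0, 0.2, 0, 0.0219, -0.0367, 0, 0.2, 0, 0.0275, -0.0413, 0, 0.2, 0, 0.0335, -0.0453, 0, 0.2, 0, 0.0399, -0.0487, 0, 0.2, 0, 0.0466, -0.0515, 0
next: 0.5174 0.0727 6.017
```

Request:
play_rows --motion '[0.2,0,0.0023,-0.0069,0,0.2,0,0.005,-0.0136,0,0.2,0,0.0084,-0.02,0,0.2,0,0.0123,-0.026,0,0.2,0,0.0169,-0.0316,0,0.2,0,0.0219,-0.0367,0,0.2,0,0.0275,-0.0413,0,0.2,0,0.0335,-0.0453,0,0.2,0,0.0399,-0.0487,0,0.2,0,0.0466,-0.0515,0]'

```text
clock: 12.58
eef_pos: [0.5176, 0.0726, 0.3703]
tcp_rot: [-0.002, 0.706, 0.001, 0.708]
ft_force: [-1.7, -2.7, 8.1]
finger_gap: 0.0245
```

```bash
python3 gen.py .5855 .0967 .0722 .5174 .0727 6.017
```

```text
t 12.575 pos [0.5176 0.0726] F [-1.7 -2.7] rad 2.5 tan_cw -1.9 gap 0.02454357581698194 z 0.3703
meas theta 6.015 meas r 0.072
0.2, 0, 0.0069, -0.002, 0, 0.2, 0, 0.014, -0.0034, 0, 0.2, 0, 0.0211, -0.004, 0, 0.2, 0, 0.0284, -0.004, 0, 0.2, 0, 0.0355, -0.0032, 0, 0.2, 0, 0.0426, -0.0017, 0, 0.2, 0, 0.0495, 0.0005, 0, 0.2, 0, 0.0561, 0.0034, 0, 0.2, 0, 0.0624, 0.0069, 0, 0.2, 0, 0.0683, 0.0111, 0
next: 0.5285 0.141 7.017
```

Request:
play_rows --motion '[0.2,0,0.0069,-0.002,0,0.2,0,0.014,-0.0034,0,0.2,0,0.0211,-0.004,0,0.2,0,0.0284,-0.004,0,0.2,0,0.0355,-0.0032,0,0.2,0,0.0426,-0.0017,0,0.2,0,0.0495,0.0005,0,0.2,0,0.0561,0.0034,0,0.2,0,0.0624,0.0069,0,0.2,0,0.0683,0.0111,0]'

```text
clock: 13.82
eef_pos: [0.5285, 0.1413, 0.3703]
tcp_rot: [-0.001, 0.706, 0.002, 0.708]
ft_force: [-2.1, -0.2, 8.2]
finger_gap: 0.0243
```

```bash
python3 gen.py .5855 .0967 .0722 .5285 .141 7.017
```

```text
t 13.825 pos [0.5285 0.1413] F [-2.1 -0.2] rad 1.5 tan_cw -1.4 gap 0.024301235614891514 z 0.3703
meas theta 0.737 meas r 0.0724
0.2, 0, 0.0055, 0.0047, 0, 0.2, 0, 0.0104, 0.0099, 0, 0.2, 0, 0.0149, 0.0156, 0, 0.2, 0, 0.0187, 0.0217, 0, 0.2, 0, 0.0219, 0.0282, 0, 0.2, 0, 0.0245, 0.035, 0, 0.2, 0, 0.0263, 0.0419, 0, 0.2, 0, 0.0275, 0.0491, 0, 0.2, 0, 0.0279, 0.0563, 0, 0.2, 0, 0.0276, 0.0635, 0
next: 0.592 0.1686 8.017
```

Request:
play_rows --motion '[0.2,0,0.0055,0.0047,0,0.2,0,0.0104,0.0099,0,0.2,0,0.0149,0.0156,0,0.2,0,0.0187,0.0217,0,0.2,0,0.0219,0.0282,0,0.2,0,0.0245,0.035,0,0.2,0,0.0263,0.0419,0,0.2,0,0.0275,0.0491,0,0.2,0,0.0279,0.0563,0,0.2,0,0.0276,0.0635,0]'

```text
clock: 15.08
eef_pos: [0.5921, 0.169, 0.3703]
tcp_rot: [-0.001, 0.706, 0.002, 0.708]
ft_force: [-1.9, -1.0, 7.2]
finger_gap: 0.0243
```

```bash
python3 gen.py .5855 .0967 .0722 .592 .1686 8.017
```

```text
t 15.075 pos [0.5921 0.169 ] F [-1.9 -1. ] rad -1.1 tan_cw -1.8 gap 0.024265669844307416 z 0.3703
meas theta 1.735 meas r 0.0726
0.2, 0, -0.001, 0.0071, 0, 0.2, 0, -0.0027, 0.0141, 0, 0.2, 0, -0.0051, 0.0209, 0, 0.2, 0, -0.0082, 0.0275, 0, 0.2, 0, -0.0119, 0.0337, 0, 0.2, 0, -0.0162, 0.0394, 0, 0.2, 0, -0.0211, 0.0448, 0, 0.2, 0, -0.0264, 0.0496, 0, 0.2, 0, -0.0323, 0.0538, 0, 0.2, 0, -0.0385, 0.0575, 0
next: 0.6495 0.1301 9.017
```

Request:
play_rows --motion '[0.2,0,-0.001,0.0071,0,0.2,0,-0.0027,0.0141,0,0.2,0,-0.0051,0.0209,0,0.2,0,-0.0082,0.0275,0,0.2,0,-0.0119,0.0337,0,0.2,0,-0.0162,0.0394,0,0.2,0,-0.0211,0.0448,0,0.2,0,-0.0264,0.0496,0,0.2,0,-0.0323,0.0538,0,0.2,0,-0.0385,0.0575,0]'

```text
clock: 16.32
eef_pos: [0.6495, 0.1306, 0.3703]
tcp_rot: [-0.001, 0.706, 0.002, 0.708]
ft_force: [-2.7, 1.3, 7.1]
finger_gap: 0.0242
```

```bash
python3 gen.py .5855 .0967 .0722 .6495 .1301 9.017
```

```text
t 16.325 pos [0.6495 0.1306] F [-2.7  1.3] rad -1.8 tan_cw -2.4 gap 0.024248693840404307 z 0.3703
meas theta 2.728 meas r 0.0724
0.2, 0, -0.0065, 0.003, 0, 0.2, 0, -0.0134, 0.0054, 0, 0.2, 0, -0.0204, 0.007, 0, 0.2, 0, -0.0276, 0.008, 0, 0.2, 0, -0.0348, 0.0082, 0, 0.2, 0, -0.042, 0.0077, 0, 0.2, 0, -0.0491, 0.0065, 0, 0.2, 0, -0.056, 0.0046, 0, 0.2, 0, -0.0628, 0.002, 0, 0.2, 0, -0.0692, -0.0013, 0
next: 0.6482 0.0609 10.017
```

Request:
play_rows --motion '[0.2,0,-0.0065,0.003,0,0.2,0,-0.0134,0.0054,0,0.2,0,-0.0204,0.007,0,0.2,0,-0.0276,0.008,0,0.2,0,-0.0348,0.0082,0,0.2,0,-0.042,0.0077,0,0.2,0,-0.0491,0.0065,0,0.2,0,-0.056,0.0046,0,0.2,0,-0.0628,0.002,0,0.2,0,-0.0692,-0.0013,0]'

```text
clock: 17.58
eef_pos: [0.6483, 0.0614, 0.3703]
tcp_rot: [-0.002, 0.706, 0.001, 0.708]
ft_force: [-4.5, -2.2, 8.8]
finger_gap: 0.0246
```

```bash
python3 gen.py .5855 .0967 .0722 .6482 .0609 10.017
```

```text
t 17.575 pos [0.6483 0.0614] F [-4.5 -2.2] rad -2.8 tan_cw 4.1 gap 0.024599181543054825 z 0.3703
meas theta 3.727 meas r 0.072
0.2, 0, -0.0061, -0.0039, 0, 0.2, 0, -0.0117, -0.0084, 0, 0.2, 0, -0.0169, -0.0134, 0, 0.2, 0, -0.0216, -0.0189, 0, 0.2, 0, -0.0257, -0.0248, 0, 0.2, 0, -0.0292, -0.0312, 0, 0.2, 0, -0.032, -0.0378, 0, 0.2, 0, -0.0341, -0.0447, 0, 0.2, 0, -0.0356, -0.0518, 0, 0.2, 0, -0.0363, -0.059, 0
next: 0.5892 0.0246 11.017
```

Request:
play_rows --motion '[0.2,0,-0.0061,-0.0039,0,0.2,0,-0.0117,-0.0084,0,0.2,0,-0.0169,-0.0134,0,0.2,0,-0.0216,-0.0189,0,0.2,0,-0.0257,-0.0248,0,0.2,0,-0.0292,-0.0312,0,0.2,0,-0.032,-0.0378,0,0.2,0,-0.0341,-0.0447,0,0.2,0,-0.0356,-0.0518,0,0.2,0,-0.0363,-0.059,0]'

```text
clock: 18.82
eef_pos: [0.5898, 0.0249, 0.3703]
tcp_rot: [-0.001, 0.706, 0.001, 0.708]
ft_force: [1.7, 0.0, 6.5]
finger_gap: 0.0247
```

```bash
python3 gen.py .5855 .0967 .0722 .5892 .0246 11.017
```

```text
t 18.825 pos [0.5898 0.0249] F [1.7 0. ] rad 0.1 tan_cw -1.7 gap 0.02465660547607223 z 0.3703
meas theta 4.726 meas r 0.072
0.2, 0, -0.0, -0.0072, 0, 0.2, 0, 0.0007, -0.0144, 0, 0.2, 0, 0.0021, -0.0214, 0, 0.2, 0, 0.0042, -0.0283, 0, 0.2, 0, 0.007, -0.035, 0, 0.2, 0, 0.0105, -0.0413, 0, 0.2, 0, 0.0145, -0.0473, 0, 0.2, 0, 0.0192, -0.0528, 0, 0.2, 0, 0.0243, -0.0579, 0, 0.2, 0, 0.03, -0.0623, 0
next: 0.5269 0.0546 12.017
```

Request:
play_rows --motion '[0.2,0,0,-0.0072,0,0.2,0,0.0007,-0.0144,0,0.2,0,0.0021,-0.0214,0,0.2,0,0.0042,-0.0283,0,0.2,0,0.007,-0.035,0,0.2,0,0.0105,-0.0413,0,0.2,0,0.0145,-0.0473,0,0.2,0,0.0192,-0.0528,0,0.2,0,0.0243,-0.0579,0,0.2,0,0.03,-0.0623,0]'

```text
clock: 20.08
eef_pos: [0.5273, 0.0545, 0.3703]
tcp_rot: [-0.002, 0.706, 0.001, 0.708]
ft_force: [-1.0, -3.1, 8.0]
finger_gap: 0.0245
```

```bash
python3 gen.py .5855 .0967 .0722 .5269 .0546 12.017 .1 .1 .1 .1 .1 .05 0
```

```text
t 20.075 pos [0.5273 0.0545] F [-1.  -3.1] rad 2.6 tan_cw -2.0 gap 0.02448427937627635 z 0.3703
meas theta 5.729 meas r 0.0719
0.2, 0, 0.0061, -0.004, 0, 0.2, 0, 0.0125, -0.0072, 0, 0.2, 0, 0.0192, -0.0099, 0, 0.2, 0, 0.0262, -0.0118, 0, 0.2, 0, 0.0333, -0.0131, 0, 0.2, 0, 0.0369, -0.0134, 0, 0.2, 0, 0.0369, -0.0134, 0
next: 0.5135 0.0915 12.567
```

Request:
play_rows --motion '[0.2,0,0.0061,-0.004,0,0.2,0,0.0125,-0.0072,0,0.2,0,0.0192,-0.0099,0,0.2,0,0.0262,-0.0118,0,0.2,0,0.0333,-0.0131,0,0.2,0,0.0369,-0.0134,0,0.2,0,0.0369,-0.0134,0,0.2,0,0.0369,-0.0134,0]'

```text
clock: 21.08
eef_pos: [0.5136, 0.0915, 0.3702]
tcp_rot: [-0.001, 0.706, 0.001, 0.708]
ft_force: [-2.4, 0.1, 8.3]
finger_gap: 0.0247
```

```bash
python3 gen.py .5855 .0967 .0722 .5135 .0915 12.567 0
```

```text
t 21.075 pos [0.5136 0.0915] F [-2.4  0.1] rad 2.4 tan_cw 0.3 gap 0.024741987609585583 z 0.3702
meas theta 0.002 meas r 0.0721
0.2, 0, -0.0, -0.0, 0
next: 0.5135 0.0915 12.567
```

Request:
play_rows --motion '[0.6,0,0,0,0,0.6,0,0,0,0,0.6,0,0,0,0,0.6,-0.03,0,0,0,0.6,-0.08,0,0,0,0.6,-0.11,-0.05,0,0,0.6,-0.11,-0.11,0,0,0.6,-0.11,-0.17,0,0,0.6,-0.11,-0.23,0,0,0.6,-0.11,-0.25,0,0]'

```text
clock: 22.32
eef_pos: [0.5145, -0.1616, 0.4781]
tcp_rot: [-0.0, 0.707, 0.0, 0.707]
ft_force: [0.2, 1.2, 0.9]
finger_gap: 0.0511
```

```bash
python3 - <<'E'
from h import *
from rig import *
f=grab_frame("top");g=grab_frame("scene");pickle.dump(f,open("top2.pkl","wb"));pickle.dump(g,open("scene2.pkl","wb"))
W=np.zeros((600,800,3),np.uint8)
W[:300,:400]=cv2.resize(f["img"][:,:,::-1],(400,300),interpolation=cv2.INTER_AREA)
W[:300,400:]=cv2.resize(g["img"][:,:,::-1],(400,300),interpolation=cv2.INTER_AREA)
W[300:,:300]=cv2.resize(f["img"][190:290,220:320,::-1],(300,300),interpolation=cv2.INTER_CUBIC)
W[300:,400:]=cv2.resize(g["img"][190:280,310:430,::-1],(400,300),interpolation=cv2.INTER_CUBIC)
cv2.imwrite("pics/e.png",W)
for n,F in(("top",f),("scene",g)):
    X=cloud(F).reshape(-1,3);m=(np.hypot(X[:,0]-.5135,X[:,1]-.0915)<.03)&(X[:,2]>.222)&(X[:,2]<.24);t=X[m]
    if len(t):
        mid=(t.max(0)+t.min(0))/2;d=mid[:2]-[.5855,.0967];print(n,mid.round(4),m.sum(),np.hypot(*d).round(4),"theta off",(np.radians(184.2)-np.arctan2(d[1],d[0]))%(2*np.pi))
    d=np.hypot(X[:,0]-.5855,X[:,1]-.0967);m=(abs(X[:,2]-.151)<.007)&(d<.075)&(d>.056)
s=read_state();print(s["clock"],s["eef_pos"],s["ft_force"])
for k,q in(("top","top"),("scene","scene")):
    a=load(q)["depth"];b=(f if k=="top" else g)["depth"];print(k,(abs(a-b)>.02).sum())
E
```

```text
top [0.5142 0.0912 0.2297] 115 0.0715 theta off 6.279375379615477
scene [0.5163 0.0913 0.2297] 79 0.0694 theta off 6.278404357963401
22.425 [ 0.5146986  -0.16045775  0.47814084] [ 0.17961561  0.99350241 -0.3500757 ]
top 43304
scene 46536
```

View pics/e.png

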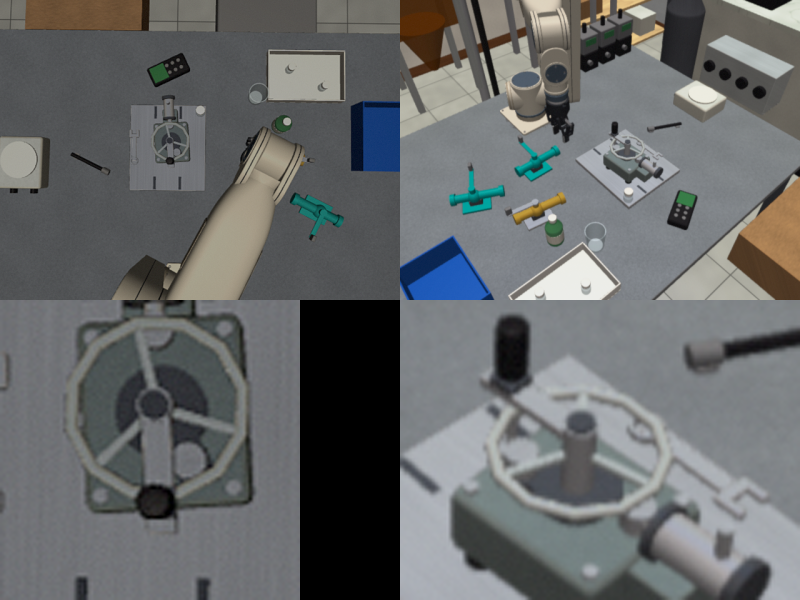

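```bash
python3 -c "
from rig import *
print(finish_job())"
```

```text
the job is handed in; nothing more can be done
None
```

The valve is open and the crank is parked over the stud on its second arrival. The job was handed in at about 22.4 s on the robot's clock.

- **Valve:** I gripped the tab of the brass valve (the turquoise ones are look-alikes) and swung the lever about 90° onto its stop. The tool read 23 N there, well above the 3.5 N it takes to turn. A later crop showed the lever lying along the pipe.
- **Crank:** I gripped the handle and cranked it from about 1.97 to 12.57 rad without stopping, at 0.8 rad/s (about 7.9 s per turn). I held it through both heavy strokes, though force was only read at the end of each move call. The largest sideways reading was 13 N, during the first heavy stroke, which suggests the pump gave about 1.7 mm on its feet. The second heavy stroke had no reading at its peak. Elsewhere the sideways force stayed at about 5 N or less.
- **Final check:** With the gripper released and clear, both cameras put the crank about 0.004 rad from the stud direction. The two cameras differ by 2 mm on the handle's distance from the shaft, within the stated calibration.
- **Bystanders:** By eye, they look unmoved in the last pictures. In the last top view the arm hid the brass valve. I did not measure the bystanders' positions afterwards.

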